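Size a roller-pole stub on the hole gauge

ROBOT

A 6-joint arm with a two-finger parallel gripper is mounted at the origin on the work surface. World frame = base frame: x ahead of the robot, y to its left, z up, the work surface at z = 0. Lengths are in m, angles in rad, forces in N, time in s.
With the tool pointing down it reaches from about 0.35 to 0.775 m from the base axis. Payload 7.3 kg.
Tool frame: the origin (TCP) lies at the very end of the fingers, on their centre line; the grasp point (between the pads) lies 19 mm behind it (robot.hold_point_z is the distance from the TCP to the grasp point, in m); z points along the fingers, y is the direction in which the jaws open and shut (so a half turn about z gives the same grasp; the last joint's range is limited). The gripper opens to 92 mm and grips with 3 to 60 N. Pads are 19 mm wide; open, the fingers measure 130 mm over their backs; the gripper's body (75 mm by 190 mm) begins 47 mm behind the grasp point.
Start: joints at [-1.329, 0.342, 1.524, -0, 1.275, -0.146], TCP at [0.199, -0.486, 0.202] pointing down, gripper open.
Joint ranges: [-2.53, 2.53], [-0.77, 2.02], [0.04, 2.7], [-1, 4.14], [0.28, 2.66], [-3.11, 3.11]. Speed limits (rad/s): [2.57, 2.57, 3.14, 3.14, 3.14, 3.14].

INTERFACE

Orientations are given as [roll, pitch, yaw] about the fixed x, y, z axes, in that order (R = Rz(yaw) Ry(pitch) Rx(roll)).
In Python, from cell import monitor, viewer, robot gives the robot as it stands.
- The arm moves only by the tool move_arm, never from a script. Its argument "deltas" is a list of rows, each an object of numbers: "x", "y", "z": the shift along the tool's x, y, z in m; "wx", "wy", "wz": the turn, a rotation vector about the tool's x, y, z in degrees; "hand": the opening, from 0 (shut) to 1 (fully open). In form: [{"x": .., "y": .., "z": .., "wx": .., "wy": .., "wz": .., "hand": ..}, ...]. A call has 1 to 8 rows; each row is the pose to reach, as a shift and turn from the pose commanded when the call began, along the tool's axes at that moment; what a row does not reach only later rows make up. A row lasts 1/8 s, in which the tool goes at most 62.5 mm and 10.7 degrees, less where a joint would pass 70% of its speed; a pose out of reach is approached as far as the arm can. A call with a gripper value outside its range is refused whole. The fingers move at their own pace and stop on an object; "grip_force" is the grip in N (left out, the last holds). Time passes only in rows, so rows that repeat a pose let the fingers close. It gives the time, the measured TCP pose, the force and the opening at its end, in the units of the state.
- monitor.observe(): the state, without advancing time (a new reading comes with each control period).
- viewer.read_camera(name): name is "scene" or "side" or "wrist"; returns the picture (384x512x3 uint8, red, green, blue); there is no depth.
- viewer.camera_params(name): a dict with "camera_matrix" (3x3 intrinsics, pixels), "R" (3x3) and "t" (3): a world point X has camera coordinates R X + t. Camera axes: x right, y down, z forward; pixel columns grow to the right and rows downward; lengths in m; the calibration is good to about 2 mm. A picture is of the moment at which its call begins: read the wrist's pose just before it. camera_params takes no time and is no camera call; for the wrist camera it gives the pose at the moment of the call.
- robot.hand_in(): hands the job in, once; it reports no verdict.
The state is a dict: "time": time; "qpos": joint angles; "qvel": joint speeds; "joint_efforts": joint torques, N m; "tool_pos": TCP position; "tool_rot": TCP orientation; "contact_force": force on the tool from outside, world axes, zero at the start; "torque": the same for the moment, N m; "opening": finger opening in m.
Only numpy, scipy, OpenCV 4.12 (cv2) and the standard library are available. Lean on these libraries where they do the work, as an engineer would, in place of code of your own. Each camera call takes 0.05 s, during which the arm holds its last target. There are 200 camera calls.

TASK

Find the size of the thick wooden roller-pole stub on the hole gauge: push it upright down through the widest hole until its foot is nearly on the bench, draw it out again, then step down to the middle hole, the smallest it passes. Push it down through that one until it stands on the bench, only then let go, and leave it standing there upright. Leave the thin stub standing where it is.

Things in the scene. Friction and masses are not known exactly. Their poses are not given: they have to be found in the camera images.
- thick_rod: The thicker and taller of two plain round light-wood roller-pole stubs: 30 mm diameter, 150 mm long, 50 to 110 g, chamfered foot, standing loose and upright on the bench. Origin: centre of its underside; z points up along its axis to the top, at 150 mm. Its place may be swapped with that of the thin stub or of a closed white jar (56 mm diameter, 75 mm tall).
- thin_rod: The thinner stub, of the same wood: 18 mm diameter, 110 mm long, 25 g, standing loose and upright on the bench. Not to be used. Origin: centre of its underside; z up along its axis.
- wide_hole (a point): Centre of the widest hole (62 mm diameter, right through) of the hole gauge, at the plate's upper face. The gauge is a level aluminium plate, 210 x 100 mm, 10 mm thick, fixed to the bench on a leg along each short edge; upper face 60 mm and underside 50 mm above the bench, open space below the holes. Its three holes lie in a row along the middle of its length. x of this frame points along the row towards the smaller holes, z up.
- middle_hole (a point): Centre of the gauge's middle hole (44 mm diameter, right through), at the plate's upper face, 69 mm along the row from the centre of the widest. The stub passes it with 7 mm to spare all round. The third hole, 54 mm farther along, is 22 mm wide: too small for the stub. x of this frame points from the widest hole towards the smallest, z up.

How it is judged:
On the way, in this order (a step that is already met when the one before it is completed fails the run):
1. the thick stub is pushed upright down through the widest hole, its foot less than 35 mm above the bench (horizontal distance between thick_rod and wide_hole below 0.025 m and height (world z) of thick_rod below 0.035 m and angle between thick_rod's own z axis and vertical below 0.3 rad), for 0.1 s.
2. still held, it is pushed upright down through the middle hole, its foot less than 25 mm above the bench (horizontal distance between thick_rod and middle_hole below 0.016 m and height (world z) of thick_rod below 0.025 m and angle between thick_rod's own z axis and vertical below 0.3 rad and contact force between the fingers and thick_rod above 0.5 N), for 0.1 s.
At the end, for the whole second after the job is handed in: The thick stub stands at rest and upright (within 10 degrees) in the middle hole, its foot on the bench (within 8 mm) and within 16 mm of the hole's axis; the thin stub still stands upright within 30 mm of where it was (horizontal distance between thick_rod and middle_hole below 0.016 m and height (world z) of thick_rod below 0.008 m and angle between each of thick_rod, thin_rod's own z axis and vertical below 0.17 rad and linear speed of thick_rod below 0.02 m/s and distance of thin_rod from where it was at the start of the episode below 0.03 m); the robot touches nothing.
It fails at once if the thin stub is knocked over or moved more than 30 mm (distance of thin_rod from where it was at the start of the episode above 0.03 m or angle between thin_rod's own z axis and vertical above 0.5 rad).
It also fails if it takes over 48 s, if anything falls off the work surface, if the arm or the gripper's body presses on something with over 40 N, if the wrist force passes 120 N, or if a joint passes its speed limit or range.

## Working session

There is one attempt and no reset: what is moved stays moved. The work goes in short steps, Python scripts to look and compute and a tool call to move; the robot and the scene stay as the last step left them, time stands still between calls to the robot, and variables do not carry over. Pictures are saved under pics/ and viewed, about 8 in all and at most 12, crops included, and the job is handed in when it is done.

Besides the shell and the picture viewer there is one more tool, called after "Request:" as name(argument=value, ...), one argument or row to a line, values as JSON. move_arm: Moves the arm, as the interface text tells. Its arguments: {"type":"object","properties":{"deltas":{"type":"array","items":{"type":"object","properties":{"x":{"type":"number"},"y":{"type":"number"},"z":{"type":"number"},"wx":{"type":"number"},"wy":{"type":"number"},"wz":{"type":"number"},"hand":{"type":"number"}}}},"grip_force":{"type":"number"}},"required":["deltas"]}

```bash
ls; mkdir -p pics; python3 - <<'E'
from cell import monitor, viewer, robot
import cv2,numpy as np
s=monitor.observe();print(s)
ims=[]
for n in ("scene","side"):
    im=viewer.read_camera(n);cv2.imwrite(f"pics/{n}0.png",im[:,:,::-1]);p=viewer.camera_params(n);print(n,p)
    ims.append(im)
cv2.imwrite("pics/both0.png",cv2.resize(np.vstack(ims)[:,:,::-1],None,fx=.78,fy=.78))
E
```

```text
pics
{'time': 0.0, 'qpos': array([-1.32900231e+00,  3.42712149e-01,  1.52504256e+00, -1.97507664e-05,
        1.27541481e+00, -1.46002424e-01]), 'qvel': array([-1.09025816e-03, -1.69918265e-04, -1.58967137e-04, -4.87025618e-04,
        1.56291042e-03, -8.47903546e-05]), 'joint_efforts': array([ 2.30801488e-03, -4.31235623e+01, -2.44217205e+01,  7.20438897e-02,
        5.57907403e-02, -1.17971181e-04]), 'tool_pos': array([ 0.19842932, -0.48555436,  0.20094158]), 'tool_rot': array([-3.14002981e+00, -2.10724205e-04,  3.87802039e-01]), 'contact_force': array([ 0.3093719 ,  0.4955783 , -0.95388604]), 'torque': array([0.00437543, 0.00017181, 0.03852508]), 'opening': 0.09187056602980283}
scene {'camera_matrix': array([[496.07528593,   0.        , 258.766245  ],
       [  0.        , 496.07528593, 191.08164381],
       [  0.        ,   0.        ,   1.        ]]), 'R': array([[ 0.46321449,  0.88618837, -0.01012444],
       [ 0.75819393, -0.40217466, -0.51322267],
       [-0.45888376,  0.23005588, -0.85819577]]), 't': array([-0.24026807, -0.38620743,  1.2990002 ])}
side {'camera_matrix': array([[383.83372056,   0.        , 253.05561246],
       [  0.        , 383.83372056, 184.99848954],
       [  0.        ,   0.        ,   1.        ]]), 'R': array([[-0.95334227, -0.30154887,  0.01438017],
       [-0.23587053,  0.71427899, -0.65891624],
       [ 0.188424  , -0.63156457, -0.75207885]]), 't': array([0.53564388, 0.18284317, 0.86314001])}
```

View pics/scene0.png

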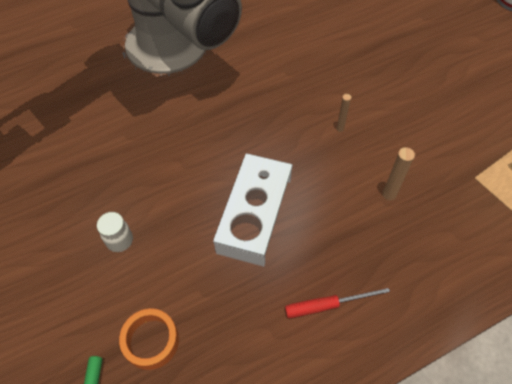

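View pics/side0.png

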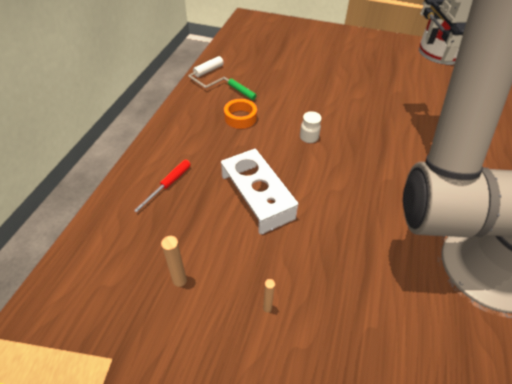

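```bash
cat > h.py <<'E'
import numpy as np,cv2
from cell import monitor,viewer,robot
def cast(n,uv,z):
    p=viewer.camera_params(n) if isinstance(n,str) else n
    C=-p["R"].T@p["t"]; d=p["R"].T@np.linalg.inv(p["camera_matrix"])@[*uv,1.]
    return C+d*(z-C[2])/d[2]
def proj(n,X):
    p=viewer.camera_params(n) if isinstance(n,str) else n
    c=p["camera_matrix"]@(p["R"]@np.array(X)+p["t"]); return c[:2]/c[2]
E
python3 - <<'E'
from h import *
for n,pb,tops in (("scene",(205,145,300,275),[(406,155,9),(347,97,6)]),("side",(215,145,300,235),[(170,242,9),(270,283,6)])):
    im=cv2.imread(f"pics/{n}0.png"); hsv=cv2.cvtColor(im,cv2.COLOR_BGR2HSV)
    x0,y0,x1,y1=pb
    m=((hsv[...,1]<60)&(hsv[...,2]>110)).astype(np.uint8); mm=np.zeros_like(m); mm[y0:y1,x0:x1]=m[y0:y1,x0:x1]
    cs,h=cv2.findContours(mm,cv2.RETR_CCOMP,cv2.CHAIN_APPROX_NONE)
    for c,k in zip(cs,h[0]):
        if k[3]>=0 and cv2.contourArea(c)>15:
            e=cv2.fitEllipse(c); print(n,"hole",np.round(e[0],1),np.round(e[1],1),cast(n,e[0],.06).round(4))
    for (u,v,r),z in zip(tops,(.15,.11)):
        print(n,"hsv col",[hsv[v+d,u].tolist() for d in (-12,-6,0,6,12)])
        w=im[v-14:v+15,u-14:u+15]; g=w[...,2].astype(int)
        mk=(g>185).astype(np.uint8); M=cv2.moments(mk,True)
        c=(M['m10']/M['m00']+u-14,M['m01']/M['m00']+v-14); print(n,"top",np.round(c,1),M['m00'],cast(n,c,z).round(4))
E
```

```text
scene hole [245.6 226.7] [26.6 30.9] [ 0.6024 -0.0716  0.06  ]
scene hole [255.8 196.7] [16.9 20.5] [ 0.5524 -0.0236  0.06  ]
scene hsv col [[11, 144, 117], [15, 114, 212], [15, 114, 214], [14, 118, 123], [14, 117, 111]]
scene top [406.2 153.6] 144.0 [0.6486 0.2454 0.15  ]
scene hsv col [[10, 143, 112], [12, 143, 114], [15, 116, 218], [14, 120, 104], [13, 123, 102]]
scene top [346.5  96.8] 32.0 [0.4507 0.2473 0.11  ]
side hole [270.3 200.6] [5.2 8.5] [0.5138 0.0205 0.06  ]
side hole [259.3 185.5] [11.6 17.2] [ 0.5521 -0.0168  0.06  ]
side hole [249.5 171. ] [ 8.  21.3] [ 0.5895 -0.0551  0.06  ]
side hsv col [[11, 168, 155], [18, 128, 245], [22, 108, 253], [17, 126, 247], [14, 135, 160]]
side top [169.  242.3] 208.0 [0.6507 0.247  0.15  ]
side hsv col [[11, 169, 155], [11, 168, 158], [21, 110, 254], [14, 137, 173], [14, 136, 159]]
side top [269.6 283.4] 90.0 [0.4527 0.2492 0.11  ]
```

Request:
move_arm(
  deltas=[
    {"x":0.04,"y":-0.03,"z":-0.01},
    {"x":0.09,"y":-0.065,"z":-0.02},
    {"x":0.14,"y":-0.1,"z":-0.03},
    {"x":0.19,"y":-0.135,"z":-0.04},
    {"x":0.24,"y":-0.17,"z":-0.05},
    {"x":0.29,"y":-0.21,"z":-0.05},
    {"x":0.33,"y":-0.24,"z":-0.05},
    {"x":0.33,"y":-0.24,"z":-0.05},
  ],
)

```text
schema error: expected keys x, y, z, wx, wy, wz, hand
```

```bash
cat >> h.py <<'E'
from scipy.spatial.transform import Rotation as Ro
def state():
    s=monitor.observe(); print("t",round(s["time"],2),"pos",s["tool_pos"].round(4),"rot",s["tool_rot"].round(4),"F",s["contact_force"].round(1),"open",round(s["opening"],4),"q",s["qpos"].round(2)); return s
def delta(s,target):  # world TCP target -> shift along tool axes
    return Ro.from_euler("xyz",s["tool_rot"]).inv().apply(np.array(target)-s["tool_pos"]).round(4)
E
python3 - <<'E'
from h import *
s=state(); p=viewer.camera_params("wrist"); im=viewer.read_camera("wrist"); cv2.imwrite("pics/w1.png",im[:,:,::-1])
import pickle; pickle.dump(p,open("pics/w1.pkl","wb"))
print("cam pos",-p["R"].T@p["t"])
for X in ((.602,-.0716,.06),(.5524,-.0236,.06),(.513,.014,.06)): print(proj(p,X))
E
```

```text
t 0.1 pos [ 0.1985 -0.4856  0.201 ] rot [-3.1403e+00 -2.0000e-04  3.8780e-01] F [-0.   0.2  0.8] open 0.0919 q [-1.33  0.34  1.52 -0.    1.28 -0.15]
cam pos [ 0.26974636 -0.45679704  0.38405705]
[ -83.27230873 -580.6671653 ]
[-157.88372652 -510.71288493]
[-212.01876625 -458.76131705]
```

View pics/w1.png

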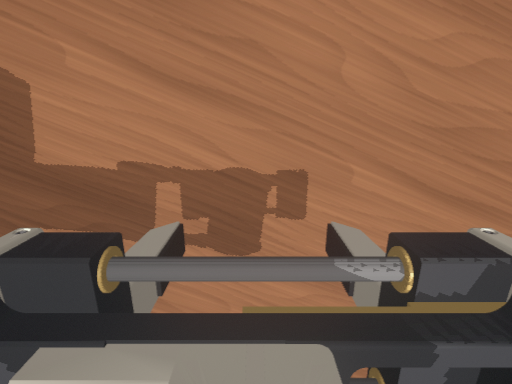

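The view is only the bench, because that move was refused: every row needs all the keys. I'll resend it in full.

Request:
move_arm(
  deltas=[
    {"x":0.04,"y":-0.028,"z":-0.01,"wx":0,"wy":0,"wz":0,"hand":1},
    {"x":0.09,"y":-0.064,"z":-0.02,"wx":0,"wy":0,"wz":0,"hand":1},
    {"x":0.14,"y":-0.1,"z":-0.03,"wx":0,"wy":0,"wz":0,"hand":1},
    {"x":0.19,"y":-0.134,"z":-0.04,"wx":0,"wy":0,"wz":0,"hand":1},
    {"x":0.24,"y":-0.17,"z":-0.05,"wx":0,"wy":0,"wz":0,"hand":1},
    {"x":0.29,"y":-0.205,"z":-0.05,"wx":0,"wy":0,"wz":0,"hand":1},
    {"x":0.34,"y":-0.24,"z":-0.05,"wx":0,"wy":0,"wz":0,"hand":1},
    {"x":0.38,"y":-0.27,"z":-0.05,"wx":0,"wy":0,"wz":0,"hand":1},
  ],
)

```text
time: 1.15
tool_pos: [0.449, -0.0902, 0.2516]
tool_rot: [3.141, -0.0, 0.389]
contact_force: [1.0, -0.1, -0.1]
opening: 0.0918
```

Request:
move_arm(
  deltas=[
    {"x":0.01,"y":-0.007,"z":0,"wx":0,"wy":0,"wz":0,"hand":1},
    {"x":0.02,"y":-0.014,"z":0,"wx":0,"wy":0,"wz":0,"hand":1},
    {"x":0.02,"y":-0.014,"z":0,"wx":0,"wy":0,"wz":0,"hand":1},
    {"x":0.02,"y":-0.014,"z":0,"wx":0,"wy":0,"wz":0,"hand":1},
  ],
)

```text
time: 1.65
tool_pos: [0.4611, -0.0728, 0.2516]
tool_rot: [3.141, 0.0, 0.386]
contact_force: [-0.3, -0.2, -0.1]
opening: 0.0915
```

```bash
python3 - <<'E'
from h import *
s=state(); p=viewer.camera_params("wrist"); im=viewer.read_camera("wrist"); cv2.imwrite("pics/w2.png",im[:,:,::-1])
import pickle; pickle.dump(p,open("pics/w2.pkl","wb"))
for X in ((.602,-.0716,.06),(.5524,-.0236,.06),(.513,.014,.06)): print(proj(p,X))
E
```

```text
t 1.65 pos [ 0.4611 -0.0728  0.2516] rot [3.1414e+00 4.0000e-04 3.8640e-01] F [-0.3 -0.2 -0.1] open 0.0915 q [-0.32  0.2   1.58 -0.    1.36  0.86]
[295.47324966  69.23267385]
[246.48713569  92.34586106]
[209.50125169 110.12916392]
```

View pics/w2.png

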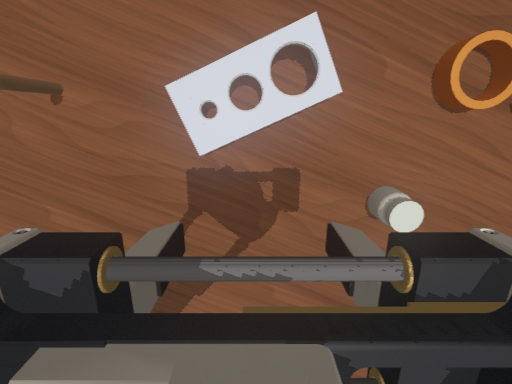

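The picture shows the gauge with its holes near (294,69), (246,92) and (209,110), close to the prediction. Next I'll fit them and plan the approach to the rod.

```bash
python3 - <<'E'
from h import *
import pickle; p=pickle.load(open("pics/w2.pkl","rb"))
im=cv2.imread("pics/w2.png"); hsv=cv2.cvtColor(im,cv2.COLOR_BGR2HSV)
m=((hsv[...,1]<45)&(hsv[...,2]>170)).astype(np.uint8); m[:, :150]=0; m[:,360:]=0; m[165:]=0
cs,h=cv2.findContours(m,cv2.RETR_CCOMP,cv2.CHAIN_APPROX_NONE)
P=[]
for c,k in zip(cs,h[0]):
    if k[3]>=0 and cv2.contourArea(c)>50:
        X=np.array([cast(p,q[0],.06)[:2] for q in c]); (cx,cy),r=cv2.minEnclosingCircle((X*1000).astype(np.float32))
        e=cv2.fitEllipse((X*1000).astype(np.float32)); print("circ",cx,cy,2*r,"ell",np.round(e[0],1),np.round(e[1],1))
    elif k[3]<0 and cv2.contourArea(c)>2000:
        b=cv2.boxPoints(cv2.minAreaRect(c)); B=np.array([cast(p,q,.06)[:2] for q in b]);print("plate centre",B.mean(0),np.linalg.norm(np.diff(B,axis=0),axis=1))
s=state(); print(delta(s,(.6495,.246,.23)))
E
```

```text
plate centre [ 0.56189996 -0.03336545] [0.20909723 0.10018894 0.22483612]
circ 513.8866577148438 15.292966842651367 25.580930709838867 ell [513.4  15.6] [23.2 23.8]
circ 552.2235717773438 -22.18464469909668 47.1109733581543 ell [551.9 -21.9] [45.  45.5]
circ 601.6098022460938 -69.70220947265625 65.74766540527344 ell [601.3 -69.6] [62.8 63.2]
t 1.7 pos [ 0.4611 -0.0728  0.2516] rot [3.1414e+00 3.0000e-04 3.8630e-01] F [ 0.1  0.  -0.5] open 0.0918 q [-0.32  0.2   1.58 -0.    1.36  0.86]
[ 0.2946 -0.2243  0.0215]
```

Request:
move_arm(
  deltas=[
    {"x":0.035,"y":-0.035,"z":0,"wx":0,"wy":0,"wz":0,"hand":1},
    {"x":0.075,"y":-0.08,"z":0,"wx":0,"wy":0,"wz":0,"hand":1},
    {"x":0.115,"y":-0.12,"z":0,"wx":0,"wy":0,"wz":0,"hand":1},
    {"x":0.155,"y":-0.16,"z":0,"wx":0,"wy":0,"wz":0,"hand":1},
    {"x":0.195,"y":-0.2,"z":0,"wx":0,"wy":0,"wz":0,"hand":1},
    {"x":0.215,"y":-0.224,"z":0,"wx":0,"wy":0,"wz":0,"hand":1},
    {"x":0.215,"y":-0.224,"z":0,"wx":0,"wy":0,"wz":0,"hand":1},
    {"x":0.215,"y":-0.224,"z":0,"wx":0,"wy":0,"wz":0,"hand":1},
  ],
)

```text
time: 2.7
tool_pos: [0.5757, 0.2155, 0.2515]
tool_rot: [3.141, 0.001, 0.387]
contact_force: [0.7, -0.1, 0.5]
opening: 0.0916
```

```bash
python3 - <<'E'
from h import *
s=state(); p=viewer.camera_params("wrist"); im=viewer.read_camera("wrist")[:,:,::-1].copy(); cv2.imwrite("pics/w3.png",im)
print(proj(p,(.6495,.246,.15)),proj(p,(.6495,.246,0)))
hsv=cv2.cvtColor(im,cv2.COLOR_BGR2HSV); u,v=proj(p,(.6495,.246,.15)).astype(int)
m=((im[...,2]>185)&(hsv[...,1]<150)).astype(np.uint8); m[:max(0,v-60)]=0;m[v+60:]=0;m[:,:u-60]=0;m[:,u+60:]=0
c=max(cv2.findContours(m,0,cv2.CHAIN_APPROX_NONE)[0],key=cv2.contourArea); e=cv2.fitEllipse(c); X=cast(p,e[0],.15)
print(e,X,delta(s,(X[0],X[1],.23)))
E
```

```text
t 2.7 pos [0.5757 0.2155 0.2515] rot [3.1411e+00 7.0000e-04 3.8680e-01] F [ 0.7 -0.1  0.5] open 0.0916 q [ 0.23  0.48  1.17 -0.    1.49  1.42]
[254.57692407 110.15479854] [254.68652266 111.13604556]
((255.04661560058594, 108.7989273071289), (28.75551986694336, 29.848186492919922), 172.03582763671875) [0.65089712 0.24605411 0.15      ] [0.0812 0.0001 0.0214]
```

View pics/w3.png

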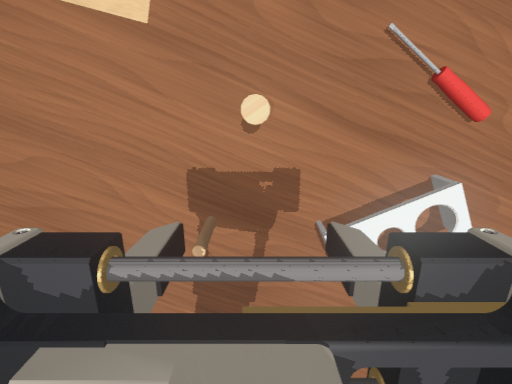

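The stub's top disc is at (255,109), centred ahead of the fingers. I'll go over it, descend and grip.

Request:
move_arm(
  deltas=[
    {"x":0.04,"y":0,"z":0,"wx":0,"wy":0,"wz":0,"hand":1},
    {"x":0.081,"y":0,"z":0,"wx":0,"wy":0,"wz":0,"hand":1},
    {"x":0.081,"y":0,"z":0,"wx":0,"wy":0,"wz":0,"hand":1},
    {"x":0.081,"y":0,"z":0.04,"wx":0,"wy":0,"wz":0,"hand":1},
    {"x":0.081,"y":0,"z":0.08,"wx":0,"wy":0,"wz":0,"hand":1},
    {"x":0.081,"y":0,"z":0.12,"wx":0,"wy":0,"wz":0,"hand":1},
    {"x":0.081,"y":0,"z":0.1475,"wx":0,"wy":0,"wz":0,"hand":1},
    {"x":0.081,"y":0,"z":0.1475,"wx":0,"wy":0,"wz":0,"hand":1},
  ],
  grip_force=25,
)

```text
time: 3.75
tool_pos: [0.6487, 0.2457, 0.1025]
tool_rot: [-3.141, 0.005, 0.387]
contact_force: [-0.4, -0.9, -0.2]
opening: 0.0923
```

Request:
move_arm(
  deltas=[
    {"x":0,"y":0,"z":0,"wx":0,"wy":0,"wz":0,"hand":0.6},
    {"x":0,"y":0,"z":0,"wx":0,"wy":0,"wz":0,"hand":0.45},
    {"x":0,"y":0,"z":0,"wx":0,"wy":0,"wz":0,"hand":0.35},
    {"x":0,"y":0,"z":0,"wx":0,"wy":0,"wz":0,"hand":0.2},
    {"x":0,"y":0,"z":0,"wx":0,"wy":0,"wz":0,"hand":0},
    {"x":0,"y":0,"z":0,"wx":0,"wy":0,"wz":0,"hand":0},
    {"x":0,"y":0,"z":0,"wx":0,"wy":0,"wz":0,"hand":0},
    {"x":0,"y":0,"z":0,"wx":0,"wy":0,"wz":0,"hand":0},
  ],
  grip_force=25,
)

```text
time: 4.75
tool_pos: [0.6507, 0.2474, 0.104]
tool_rot: [3.141, 0.0, 0.388]
contact_force: [-0.2, 0.5, -0.3]
opening: 0.0296
```

Request:
move_arm(
  deltas=[
    {"x":0,"y":0,"z":-0.02,"wx":0,"wy":0,"wz":0,"hand":0},
    {"x":0,"y":0,"z":-0.05,"wx":0,"wy":0,"wz":0,"hand":0},
    {"x":0,"y":0,"z":-0.08,"wx":0,"wy":0,"wz":0,"hand":0},
    {"x":-0.01,"y":0.015,"z":-0.095,"wx":0,"wy":0,"wz":0,"hand":0},
    {"x":-0.03,"y":0.05,"z":-0.095,"wx":0,"wy":0,"wz":0,"hand":0},
    {"x":-0.055,"y":0.09,"z":-0.095,"wx":0,"wy":0,"wz":0,"hand":0},
    {"x":-0.08,"y":0.13,"z":-0.095,"wx":0,"wy":0,"wz":0,"hand":0},
    {"x":-0.105,"y":0.17,"z":-0.095,"wx":0,"wy":0,"wz":0,"hand":0},
  ],
)

```text
time: 5.75
tool_pos: [0.6165, 0.0478, 0.1984]
tool_rot: [-3.141, 0.002, 0.387]
contact_force: [0.6, 0.2, -0.0]
opening: 0.0293
```

Request:
move_arm(
  deltas=[
    {"x":-0.02,"y":0.035,"z":0,"wx":0,"wy":0,"wz":0,"hand":0},
    {"x":-0.04,"y":0.07,"z":0,"wx":0,"wy":0,"wz":0,"hand":0},
    {"x":-0.055,"y":0.095,"z":0,"wx":0,"wy":0,"wz":0,"hand":0},
    {"x":-0.06,"y":0.105,"z":0,"wx":0,"wy":0,"wz":0,"hand":0},
    {"x":-0.06,"y":0.105,"z":0,"wx":0,"wy":0,"wz":0,"hand":0},
    {"x":-0.06,"y":0.105,"z":0,"wx":0,"wy":0,"wz":0,"hand":0},
  ],
)

```text
time: 6.5
tool_pos: [0.602, -0.0685, 0.1989]
tool_rot: [-3.141, 0.0, 0.389]
contact_force: [-0.2, -0.1, -0.7]
opening: 0.0294
```

```bash
python3 - <<'E'
from h import *
s=state(); print(delta(s,(.6013,-.0697,s["tool_pos"][2])))
out=[]
for n in ("scene","side"):
    im=viewer.read_camera(n)[:,:,::-1].copy(); cv2.imwrite(f"pics/{n}1.png",im)
    t=s["tool_pos"]; f=t.copy(); f[2]-=.104; u,v=proj(n,f).astype(int); print(n,u,v)
    out.append(cv2.resize(im[max(0,v-100):v+60,max(0,u-80):u+80],(400,400)))
cv2.imwrite("pics/c1.png",np.hstack([cv2.resize(o,(400,400)) for o in out]))
E
```

```text
t 6.5 pos [ 0.602  -0.0685  0.1989] rot [-3.1411e+00  2.0000e-04  3.8880e-01] F [-0.2 -0.1 -0.7] open 0.0294 q [-0.24  0.49  1.29  0.    1.36  0.94]
[-0.0011  0.0009 -0.    ]
scene 246 217
side 246 156
```

View pics/c1.png

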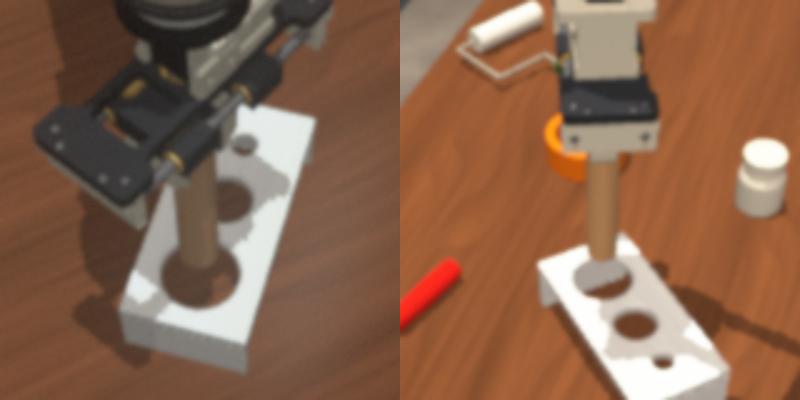

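The stub is upright and over the wide hole in both views. I'll push it down, dwell, then draw it out.

Request:
move_arm(
  deltas=[
    {"x":-0.001,"y":0.001,"z":0.01,"wx":0,"wy":0,"wz":0,"hand":0},
    {"x":-0.001,"y":0.001,"z":0.025,"wx":0,"wy":0,"wz":0,"hand":0},
    {"x":-0.001,"y":0.001,"z":0.04,"wx":0,"wy":0,"wz":0,"hand":0},
    {"x":-0.001,"y":0.001,"z":0.055,"wx":0,"wy":0,"wz":0,"hand":0},
    {"x":-0.001,"y":0.001,"z":0.07,"wx":0,"wy":0,"wz":0,"hand":0},
    {"x":-0.001,"y":0.001,"z":0.08,"wx":0,"wy":0,"wz":0,"hand":0},
    {"x":-0.001,"y":0.001,"z":0.08,"wx":0,"wy":0,"wz":0,"hand":0},
    {"x":-0.001,"y":0.001,"z":0.08,"wx":0,"wy":0,"wz":0,"hand":0},
  ],
)

```text
time: 7.6
tool_pos: [0.6019, -0.071, 0.1196]
tool_rot: [3.141, -0.001, 0.388]
contact_force: [-0.1, 0.4, -0.0]
opening: 0.0294
```

```bash
python3 - <<'E'
from h import *
s=state()
out=[]
for n in ("scene","side"):
    im=viewer.read_camera(n)[:,:,::-1].copy(); t=s["tool_pos"]; f=t.copy(); f[2]=.06; u,v=proj(n,f).astype(int)
    out.append(cv2.resize(im[max(0,v-80):v+80,max(0,u-80):u+80],(400,400)))
cv2.imwrite("pics/c2.png",np.hstack(out))
E
```

```text
t 7.6 pos [ 0.6019 -0.071   0.1196] rot [ 3.1409e+00 -8.0000e-04  3.8780e-01] F [-0.1  0.4 -0. ] open 0.0294 q [-0.24  0.56  1.41 -0.    1.17  0.94]
```

View pics/c2.png

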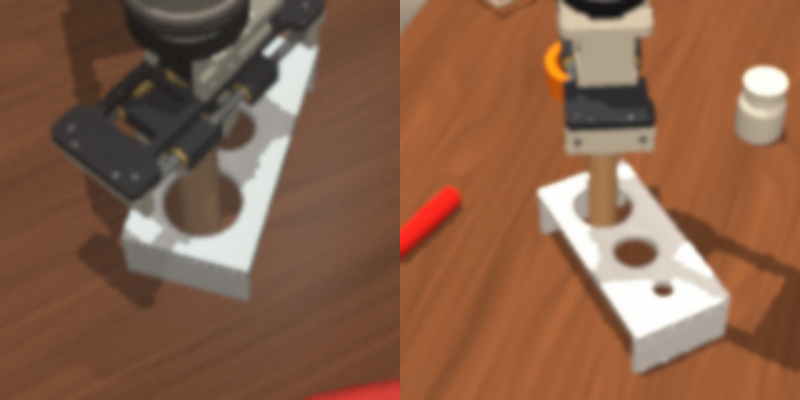

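It's in the wide hole, upright, with no contact force. Next I draw it out and move over the middle hole.

Request:
move_arm(
  deltas=[
    {"x":0,"y":0,"z":-0.015,"wx":0,"wy":0,"wz":0,"hand":0},
    {"x":0,"y":0,"z":-0.04,"wx":0,"wy":0,"wz":0,"hand":0},
    {"x":0,"y":0,"z":-0.065,"wx":0,"wy":0,"wz":0,"hand":0},
    {"x":0,"y":0,"z":-0.08,"wx":0,"wy":0,"wz":0,"hand":0},
    {"x":-0.005,"y":-0.013,"z":-0.08,"wx":0,"wy":0,"wz":0,"hand":0},
    {"x":-0.015,"y":-0.035,"z":-0.08,"wx":0,"wy":0,"wz":0,"hand":0},
    {"x":-0.024,"y":-0.055,"z":-0.08,"wx":0,"wy":0,"wz":0,"hand":0},
    {"x":-0.028,"y":-0.063,"z":-0.08,"wx":0,"wy":0,"wz":0,"hand":0},
  ],
)

```text
time: 8.7
tool_pos: [0.5501, -0.0218, 0.1984]
tool_rot: [-3.14, 0.002, 0.389]
contact_force: [0.2, 0.4, -0.7]
opening: 0.0295
```

Request:
move_arm(
  deltas=[
    {"x":0,"y":0,"z":0,"wx":0,"wy":0,"wz":0,"hand":0},
    {"x":0,"y":0,"z":0,"wx":0,"wy":0,"wz":0,"hand":0},
    {"x":0,"y":0,"z":0,"wx":0,"wy":0,"wz":0,"hand":0},
    {"x":0,"y":0,"z":0,"wx":0,"wy":0,"wz":0,"hand":0},
  ],
)

```text
time: 9.2
tool_pos: [0.5519, -0.0234, 0.1989]
tool_rot: [3.142, 0.0, 0.387]
contact_force: [-0.6, -0.2, -1.2]
opening: 0.0293
```

```bash
python3 - <<'E'
from h import *
for i in range(2):
    s=state(); print(delta(s,(.5519,-.0222,s["tool_pos"][2])))
    n=("scene","side")[i]; im=viewer.read_camera(n)[:,:,::-1].copy(); cv2.imwrite(f"pics/{n}3.png",im)
    f=s["tool_pos"].copy(); f[2]=.09; u,v=proj(n,f).astype(int); print(n,u,v)
    # rod axis from wood mask below fingers
    hsv=cv2.cvtColor(im,cv2.COLOR_BGR2HSV)
    o=cv2.resize(im[max(0,v-80):v+80,max(0,u-80):u+80],(400,400)); out=np.hstack([out,o]) if i else o
cv2.imwrite("pics/c3.png",out)
E
```

```text
t 9.2 pos [ 0.5519 -0.0234  0.1989] rot [3.1416e+00 2.0000e-04 3.8730e-01] F [-0.6 -0.2 -1.2] open 0.0293 q [-0.18  0.39  1.45 -0.    1.3   1.  ]
[ 0.0005 -0.0012 -0.    ]
scene 255 188
t 9.25 pos [ 0.5519 -0.0234  0.1989] rot [3.1416e+00 1.0000e-04 3.8740e-01] F [ 0.2 -0.2 -0.8] open 0.0293 q [-0.18  0.39  1.45 -0.    1.3   1.  ]
[ 0.0005 -0.0011 -0.    ]
side 260 175
```

View pics/c3.png

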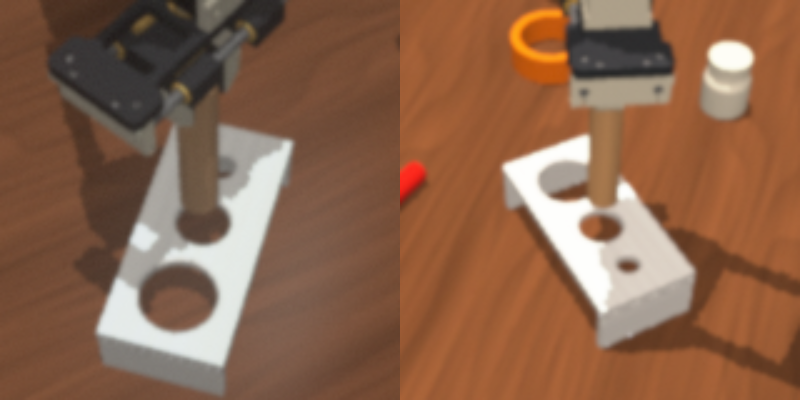

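The stub is aligned over the middle hole. I'll lower it to just above the bench.

Request:
move_arm(
  deltas=[
    {"x":0,"y":-0.001,"z":0.015,"wx":0,"wy":0,"wz":0,"hand":0},
    {"x":0,"y":-0.001,"z":0.03,"wx":0,"wy":0,"wz":0,"hand":0},
    {"x":0,"y":-0.001,"z":0.04,"wx":0,"wy":0,"wz":0,"hand":0},
    {"x":0,"y":-0.001,"z":0.055,"wx":0,"wy":0,"wz":0,"hand":0},
    {"x":0,"y":-0.001,"z":0.07,"wx":0,"wy":0,"wz":0,"hand":0},
    {"x":0,"y":-0.001,"z":0.082,"wx":0,"wy":0,"wz":0,"hand":0},
    {"x":0,"y":-0.001,"z":0.09,"wx":0,"wy":0,"wz":0,"hand":0},
    {"x":0,"y":-0.001,"z":0.09,"wx":0,"wy":0,"wz":0,"hand":0},
  ],
)

```text
time: 10.3
tool_pos: [0.5511, -0.0221, 0.1085]
tool_rot: [-3.141, 0.001, 0.388]
contact_force: [0.4, -1.3, -1.1]
opening: 0.0294
```

Request:
move_arm(
  deltas=[
    {"x":0,"y":0,"z":0.002,"wx":0,"wy":0,"wz":0,"hand":0},
    {"x":0,"y":0,"z":0.004,"wx":0,"wy":0,"wz":0,"hand":0},
    {"x":0,"y":0,"z":0.005,"wx":0,"wy":0,"wz":0,"hand":0},
    {"x":0,"y":0,"z":0.005,"wx":0,"wy":0,"wz":0,"hand":0},
    {"x":0,"y":0,"z":0.005,"wx":0,"wy":0,"wz":0,"hand":0},
  ],
)

```text
time: 10.92
tool_pos: [0.5514, -0.0222, 0.1042]
tool_rot: [3.141, -0.0, 0.388]
contact_force: [-0.1, 1.1, -0.8]
opening: 0.0293
```

Request:
move_arm(
  deltas=[
    {"x":0,"y":0,"z":0.0005,"wx":0,"wy":0,"wz":0,"hand":0},
    {"x":0,"y":0,"z":0.001,"wx":0,"wy":0,"wz":0,"hand":0},
    {"x":0,"y":0,"z":0.001,"wx":0,"wy":0,"wz":0,"hand":0},
    {"x":0,"y":0,"z":0.001,"wx":0,"wy":0,"wz":0,"hand":0},
  ],
)

```text
time: 11.42
tool_pos: [0.5519, -0.0223, 0.1039]
tool_rot: [3.141, -0.001, 0.388]
contact_force: [-0.4, 0.6, 6.0]
opening: 0.0289
```

There's 6 N upward, so the foot is on the bench. Now I release and retreat.

Request:
move_arm(
  deltas=[
    {"x":0,"y":0,"z":0,"wx":0,"wy":0,"wz":0,"hand":0.38},
    {"x":0,"y":0,"z":0,"wx":0,"wy":0,"wz":0,"hand":0.5},
    {"x":0,"y":0,"z":0,"wx":0,"wy":0,"wz":0,"hand":0.8},
    {"x":0,"y":0,"z":0,"wx":0,"wy":0,"wz":0,"hand":1},
    {"x":0,"y":0,"z":0,"wx":0,"wy":0,"wz":0,"hand":1},
    {"x":0,"y":0,"z":0,"wx":0,"wy":0,"wz":0,"hand":1},
  ],
)

```text
time: 12.18
tool_pos: [0.5514, -0.0222, 0.1031]
tool_rot: [3.142, 0.0, 0.388]
contact_force: [0.2, -1.0, 0.6]
opening: 0.0803
```

Request:
move_arm(
  deltas=[
    {"x":0,"y":0,"z":-0.02,"wx":0,"wy":0,"wz":0,"hand":1},
    {"x":0,"y":0,"z":-0.05,"wx":0,"wy":0,"wz":0,"hand":1},
    {"x":0,"y":0,"z":-0.085,"wx":0,"wy":0,"wz":0,"hand":1},
    {"x":0,"y":0,"z":-0.12,"wx":0,"wy":0,"wz":0,"hand":1},
    {"x":-0.02,"y":0,"z":-0.14,"wx":0,"wy":0,"wz":0,"hand":1},
    {"x":-0.06,"y":0.01,"z":-0.15,"wx":0,"wy":0,"wz":0,"hand":1},
    {"x":-0.09,"y":0.02,"z":-0.15,"wx":0,"wy":0,"wz":0,"hand":1},
    {"x":-0.09,"y":0.02,"z":-0.15,"wx":0,"wy":0,"wz":0,"hand":1},
  ],
)

```text
time: 13.18
tool_pos: [0.4746, -0.0756, 0.2536]
tool_rot: [3.141, -0.0, 0.386]
contact_force: [-0.2, 0.3, 0.1]
opening: 0.0918
```

```bash
python3 - <<'E'
from h import *
s=state(); out=[]
for n in ("wrist","side","scene"):
    p=viewer.camera_params(n); im=viewer.read_camera(n)[:,:,::-1].copy()
    u,v=proj(p,(.5519,-.0222,.15)).astype(int); print(n,u,v)
    m=((im[...,2]>175)&(im[...,2].astype(int)-im[...,0]>60)).astype(np.uint8); w=np.zeros_like(m); y0,x0=max(0,v-25),max(0,u-25); w[y0:v+25,x0:u+25]=m[y0:v+25,x0:u+25]
    M=cv2.moments(w,True)
    if M['m00']>20: c=(M['m10']/M['m00'],M['m01']/M['m00']); print("top",c,M['m00'],cast(p,c,.15))
    if n=="side":
        u2,v2=270,283; w=np.zeros_like(m); w[260:300,250:290]=m[260:300,250:290]; M=cv2.moments(w,True); print("thin",M['m10']/max(1,M['m00']),M['m01']/max(1,M['m00']),M['m00'])
    out.append(cv2.resize(im,(400,300)))
cv2.imwrite("pics/end.png",np.hstack(out[:2]))
E
```

```text
t 13.18 pos [ 0.4746 -0.0756  0.2536] rot [ 3.1409e+00 -4.0000e-04  3.8560e-01] F [-0.2  0.3  0.1] open 0.0918 q [-0.32  0.22  1.55 -0.    1.37  0.87]
wrist 234 97
top (234.2340425531915, 96.1659574468085) 235.0 [ 0.55332021 -0.02109717  0.15      ]
side 261 157
top (261.6642857142857, 158.0) 140.0 [ 0.55044034 -0.02126687  0.15      ]
thin 269.5533980582524 283.11650485436894 103.0
scene 255 171
top (254.20805369127515, 171.49664429530202) 149.0 [ 0.55049778 -0.02436524  0.15      ]
```

View pics/end.png

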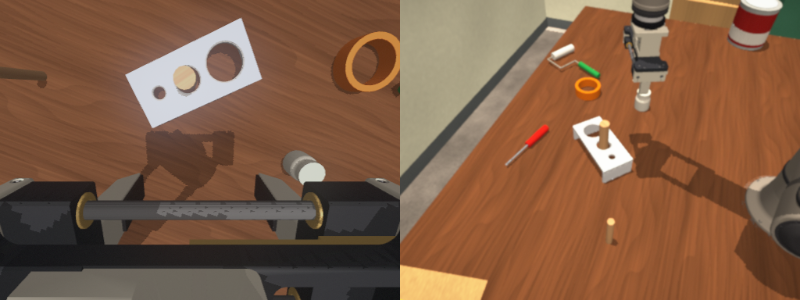

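The thick stub stands upright in the middle hole. Its top is within 3 mm of the hole axis in all three views, and the thin stub hasn't moved. The gripper is clear, so I'm handing in.

```bash
python3 -c "
from cell import robot
print(robot.hand_in())"
```

```text
the job is handed in; nothing more can be done
None
```

The job is handed in, and the thick stub stands released and upright in the middle hole. The hand-in gave no verdict.

- **Widest hole:** I gripped the thick stub at 25 N and pushed it upright through the widest hole. By the tool height, its foot was about 16 mm above the bench, and there was no contact force. I then drew it out.
- **Middle hole:** I lowered it, still held, until the bench pushed back with about 6 N. Only then did I open the gripper and back off, at about 13 s on the robot's clock.
- **Last checks:** The stub's top, seen by all three cameras, lay within 3 mm of the hole's axis at its full standing height. The thin stub was unmoved to within a pixel in the side view. The force reading was near zero and the gripper was fully open.
- **Disagreements:**
  - Early hole positions from the side camera were about 5 mm off the other view for the middle hole and up to 20 mm off for the widest. I used the wrist camera's fit instead.
  - My first move call was refused for missing keys, and nothing moved.

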